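Put the spare power adapters back in their fitted trays

ROBOT

A 6-joint arm with a two-finger parallel gripper is mounted at the origin on the work surface. World frame = base frame: x ahead of the robot, y to its left, z up, the work surface at z = 0. Lengths are in mm, angles in rad, forces in N, time in s.
With the tool pointing down it reaches from about 275 to 750 mm from the base axis. Payload 10.2 kg.
Tool frame: the origin (TCP) lies midway between the tips of the shut fingers; the grasp point (between the pads) lies 19 mm behind it; z points along the fingers, y is the line along which they close (so a half turn about z gives the same grasp; the last joint's range is limited). The gripper opens to 85 mm and grips with 20 to 120 N. Pads are 22 mm wide; open, the fingers measure 114 mm over their backs; the gripper's body (76 mm by 85 mm) begins 54 mm behind the grasp point. The pads swing forward as they close: fully open they stand 13 mm farther back than shut.
Start: joints at [0.954, 0.313, 1.498, -0, 1.331, -0.223], TCP at [201.456, 484.816, 231.294] pointing down, gripper open.
Joint ranges: [-2.94, 2.94], [-0.97, 2.17], [0.19, 2.56], [-1.23, 4.37], [0.02, 3.11], [-2.88, 2.88]. Speed limits (rad/s): [2.39, 2.39, 3.01, 3.14, 3.14, 3.14].

INTERFACE

Orientations are given as a unit quaternion [w, x, y, z].
In Python, from rig import sense, capture, finish_job, find_in, place_of gives the robot as it stands. The module is installed in compiled form; this text tells all that it offers.
- The arm moves only by the shell command python3 -m jog 'ROWS' [FORCE]. ROWS is JSON, a list of rows, each an object of numbers: "tx", "ty", "tz": the shift along the tool's x, y, z in mm; "ax", "ay", "az": the turn, a rotation vector about the tool's x, y, z in rad; "jaw": the closure, from -1 (fully open) to 1 (shut), so that 0 is half open. In form: [{"tx": .., "ty": .., "tz": .., "ax": .., "ay": .., "az": .., "jaw": ..}, ...]. A call has 1 to 5 rows; each row shifts and turns the commanded pose from where the row before left it, along the tool's axes as they then stand; what a row does not reach is not made up. A row lasts 1/8 s, in which the tool goes at most 62.5 mm and 10.7 degrees, less where a joint would pass 70% of its speed; a pose out of reach is approached as far as the arm can. A call with a gripper value outside its range is refused whole. The fingers move at their own pace and stop on an object; FORCE is the grip in N (left out, the last holds). Time passes only in rows, so rows that do not move let the fingers close. It gives the time, the measured TCP pose, the force, the opening and the grip force at its end, in the units of the state.
- sense(): the state, without advancing time (a new reading comes with each control period).
- capture(name): name is "scene" or "top" or "wrist"; returns a dict with "color" (480x640x3 uint8, red, green, blue), "depth" (480x640 float32, mm along the optical axis (not along the pixel's ray), 0 where there is no reading), "fx", "fy", "cx", "cy" (pixels), "camera_from_world" (4x4, takes a point from world to camera coordinates); the wrist camera has in their place "mount" (4x4, takes a point from camera to tool coordinates, whose origin is the TCP and whose axes are the flange's). Camera axes: x right, y up, looking along -z (the intrinsics and any distortion apply to the point x, -y, -z); pixel columns grow to the right and rows downward; lengths in mm; the calibration is good to about 2 mm. A picture is of the moment at which its call begins: read the wrist's pose just before it.
- finish_job(): hands the job in; it is judged then, once.
Trained networks look in the newest picture that a camera, given by its name, has taken for a name from the list of things; names that differ only in an ending like _2 or _b are one class to them, and where a whole thing is asked for, a point or a joint stands for the part that bears it (a point fixed in the world has none). Each returns a list of dicts, best first, with "conf" (0 to 1); they miss things now and then, are a little off and sometimes report something else, mostly with a low value. They report only what shows in the picture. A call takes as long as a camera call. They do not tell look-alikes from the thing itself.
- find_in(query, camera): "centre" ([column, row] in pixels, amid what is visible of it).
- place_of(query, camera): "centre" ([column, row] in pixels: a listed point, or the origin of a listed thing).
The state is a dict: "time_s": time; "joints": joint angles; "dq": joint speeds; "tau": joint torques, N m; "eef_pos": TCP position; "ee_rot": TCP orientation; "force": force on the tool from outside, world axes, zero at the start; "wrist_torque": the same for the moment, N m; "grip_width": opening from 0.0 (shut) to 1.0 (fully open); "grip_force": force on a finger pad.
Only numpy, scipy, OpenCV 4.12 (cv2) and the standard library are available. Lean on these libraries where they do the work, as an engineer would, in place of code of your own. Each camera call takes 0.05 s, during which the arm holds its last target. There are 200 camera calls.

TASK

Put each of the four loose black power adapters into the olive tray of its own shape and size, so that it lies flat on the tray's floor inside the rim, lined up with the tray (either way round), with the same side up as now. Set each down without dropping it, and leave the roll of tape and the network switch where they are.

Things in the scene. Friction and masses are not known exactly. Their poses are not given: they have to be found in the camera images.
- wall_adapter: Large oblong power adapter, black plastic with a grey panel on top, 86 (x) x 60 (y) x 36 mm (z), about 0.2 kg. Two flat steel prongs and a round earth pin stand 17 mm up from its top around x = +12 to +23 mm, y = 0. Origin: centre of its underside. It starts flat on the bench, top up; z is up.
- slim_adapter: Long slim power adapter without prongs, black plastic with a grey panel on top, 110 (x) x 40 (y) x 32 mm (z), about 0.25 kg. Origin: centre of its underside. It starts flat on the bench, top up; z is up.
- round_adapter: Round plug-in adapter, a black plastic drum of diameter 60 mm and 34 mm high, about 0.12 kg. Two flat steel prongs and a round earth pin stand 17 mm up from its top at its middle (up to x = +13 mm). Origin: centre of its underside. It starts flat on the bench, top up; z is up.
- small_adapter: Small square plug-in adapter, black plastic, 44 (x) x 44 (y) x 34 mm (z), about 0.08 kg. Two flat steel prongs and a round earth pin stand 17 mm up from its top at its middle (up to x = +13 mm). Origin: centre of its underside. It starts flat on the bench, top up; z is up.
- wall_tray: Tray for the large oblong adapter: inside 102 (x) x 76 mm (y), outside 110 x 84 mm. Olive plastic, fixed to the bench. Floor 4 mm thick; rim 4 mm thick, its top 10 mm above the bench (hold the adapter more than 8 mm above its underside and the fingers clear the rim). Origin: centre of its underside, on the bench; z up.
- slim_tray: Tray for the long slim adapter: inside 126 (x) x 56 mm (y), outside 134 x 64 mm. Olive plastic, fixed to the bench. Floor 4 mm thick; rim 4 mm thick, its top 10 mm above the bench (hold the adapter more than 8 mm above its underside and the fingers clear the rim). Origin: centre of its underside, on the bench; z up.
- round_tray: Round tray for the round adapter: inside diameter 76 mm, outside 84 mm. Olive plastic, fixed to the bench. Floor 4 mm thick; rim 4 mm thick, its top 10 mm above the bench (hold the adapter more than 8 mm above its underside and the fingers clear the rim). Origin: centre of its underside, on the bench; z up.
- small_tray: Square tray for the small square adapter: inside 60 x 60 mm, outside 68 x 68 mm (x and y along its sides). Olive plastic, fixed to the bench. Floor 4 mm thick; rim 4 mm thick, its top 10 mm above the bench (hold the adapter more than 8 mm above its underside and the fingers clear the rim). Origin: centre of its underside, on the bench; z up.
- tape_roll: Bystander: loose roll of white tape lying flat, a ring of outside diameter 70 mm, hole 38 mm, 19 mm high, 0.09 kg. Origin: centre of its underside.
- network_switch: Bystander: loose dark steel network switch, 70 (x) x 150 (y) x 28 mm, 0.5 kg, at the far side of the bench. Origin: centre of its underside.
There are look-alikes about, which are no part of the job. What is shaped like the wall_adapter but yellow is not meant.

How it is judged (in metres and radians):
At the end, for the whole second after the job is handed in: Each adapter is at rest and released in its own tray: within 13 mm of its centre (horizontally), underside 2 to 6.5 mm above the tray's, upright within 0.08 rad, sides within 0.35 rad of the tray's (round: any turn; square: any quarter turn); tape roll and switch moved less than 15 mm (horizontal distance between wall_adapter and wall_tray below 0.013 m and z of wall_adapter in the frame of wall_tray between 0.002 and 0.0065 m and angle between each of wall_adapter, slim_adapter, round_adapter, small_adapter's own z axis and vertical below 0.08 rad and linear speed of each of wall_adapter, slim_adapter, round_adapter, small_adapter below 0.02 m/s and angular speed of each of wall_adapter, slim_adapter, round_adapter, small_adapter below 0.15 rad/s and angle between the x axis of wall_adapter and the x axis of wall_tray, either way round below 0.35 rad and horizontal distance between slim_adapter and slim_tray below 0.013 m and z of slim_adapter in the frame of slim_tray between 0.002 and 0.0065 m and angle between the x axis of slim_adapter and the x axis of slim_tray, either way round below 0.35 rad and horizontal distance between round_adapter and round_tray below 0.013 m and z of round_adapter in the frame of round_tray between 0.002 and 0.0065 m and horizontal distance between small_adapter and small_tray below 0.013 m and z of small_adapter in the frame of small_tray between 0.002 and 0.0065 m and (angle between the x axis of small_adapter and the x axis of small_tray, either way round below 0.35 rad or angle between the x axis of small_adapter and the y axis of small_tray, either way round below 0.35 rad) and distance of each of tape_roll, network_switch from where it was at the start of the episode below 0.015 m); the robot touches nothing.
It fails at once if an adapter is dropped or thrown: it moves faster than 0.7 m/s while the fingers do not hold it ((linear speed of wall_adapter above 0.7 m/s and contact force between the fingers and wall_adapter below 0.05 N) or (linear speed of slim_adapter above 0.7 m/s and contact force between the fingers and slim_adapter below 0.05 N) or (linear speed of round_adapter above 0.7 m/s and contact force between the fingers and round_adapter below 0.05 N) or (linear speed of small_adapter above 0.7 m/s and contact force between the fingers and small_adapter below 0.05 N)).
It fails at once if the tape roll or the network switch is shifted by more than 15 mm (distance of any of tape_roll, network_switch from where it was at the start of the episode above 0.015 m).
It also fails if it takes over 115 s, if anything falls off the work surface, if the arm or the gripper's body presses on something with over 40 N, if the wrist force passes 120 N, or if a joint passes its speed limit or range.

## Working session

There is one attempt and no reset: what is moved stays moved. The work goes in short steps, Python scripts to look and compute and a shell command to move; the robot and the scene stay as the last step left them, time stands still between calls to the robot, and variables do not carry over. Pictures are saved under pics/ and viewed, at most 14 in all, crops included, and the job is handed in when it is done.

```bash
mkdir -p pics; cat > h.py <<'E'
import numpy as np, cv2
from rig import *
from scipy.spatial.transform import Rotation as R
def world(c):
    """per-pixel world points (480x640x3)"""
    v,u=np.mgrid[:480,:640]; d=c["depth"].astype(float)
    p=np.stack([(u-c["cx"])/c["fx"]*d,-(v-c["cy"])/c["fy"]*d,-d,np.ones_like(d)],-1)
    return (p@np.linalg.inv(c["camera_from_world"]).T)[...,:3]
def save(n,img): cv2.imwrite("pics/"+n,cv2.cvtColor(img,cv2.COLOR_RGB2BGR))
E
python3 - <<'E'
from h import *
s=sense(); print(s)
for n in ("top","scene"):
    c=capture(n); save(n+"0.png",c["color"]); np.savez(n+"0.npz",**c)
    w=world(c)
    for q in ["wall_adapter","slim_adapter","round_adapter","small_adapter","wall_tray","slim_tray","round_tray","small_tray","tape_roll","network_switch"]:
        for r in find_in(q,n)[:3]:
            u,v=map(int,np.round(r["centre"])); print(n,q,round(r["conf"],2),u,v,w[v,u].round())
E
```

```text
{'time_s': 0.0, 'joints': array([ 9.53553276e-01,  3.13425083e-01,  1.49846678e+00,  4.01462542e-05,
        1.33096384e+00, -2.23403437e-01]), 'dq': array([-0.0002137 ,  0.00126683,  0.00262607,  0.00040734, -0.00295674,
       -0.00075488]), 'tau': array([-2.67207106e-04, -4.12263858e+01, -2.59744245e+01, -1.31092229e-04,
        4.01465833e-03,  1.42673653e-05]), 'eef_pos': array([201.31237662, 484.5903316 , 230.73663686]), 'ee_rot': array([-2.75496066e-04,  1.95654248e-01,  9.80672736e-01, -5.68600262e-04]), 'force': array([ 0.34077292, -0.43771252, -0.90051275]), 'wrist_torque': array([-0.04988853,  0.04637583, -0.00271336]), 'grip_force': 0.0, 'grip_width': 1.0059833359626817}
top wall_adapter 0.92 234 288 [389. 266.  38.]
top wall_adapter 0.92 124 324 [297. 531.  41.]
top wall_adapter 0.77 180 300 [357. 397.  40.]
top slim_adapter 0.81 256 196 [624. 220.  33.]
top round_adapter 0.56 449 302 [ 361. -265.   33.]
top small_adapter 0.67 343 188 [647.  -2.  35.]
top wall_tray 0.74 190 238 [518. 389.   4.]
top slim_tray 0.77 426 214 [ 588. -218.    5.]
top slim_tray 0.57 342 186 [65
[... 174 characters left out ...]
59 [466. 103.  16.]
top network_switch 0.7 347 134 [793. -12.  28.]
scene wall_adapter 0.83 373 191 [378. 376.  37.]
scene wall_adapter 0.79 351 210 [419. 250.  28.]
scene wall_adapter 0.78 290 219 [363.  61.  38.]
scene slim_adapter 0.75 386 249 [648. 189.  31.]
scene round_adapter 0.67 188 263 [ 382. -272.   35.]
scene small_adapter 0.7 331 278 [662.  -9.  33.]
scene wall_tray 0.88 407 213 [512. 403.   5.]
scene wall_tray 0.63 353 208 [424. 254.  36.]
scene slim_tray 0.78 244 307 [ 592. -222.    2.]
scene round_tray 0.57 257 256 [425. -91.   3.]
scene small_tray 0.95 158 316 [ 493. -402.   -1.]
scene tape_roll 0.59 319 244 [501.  69.  18.]
scene network_switch 0.82 366 314 [813. -21.  28.]
```

View pics/top0.png

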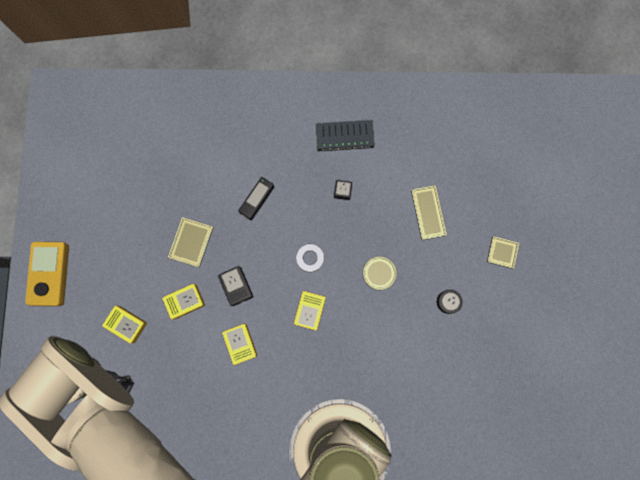

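View pics/scene0.png

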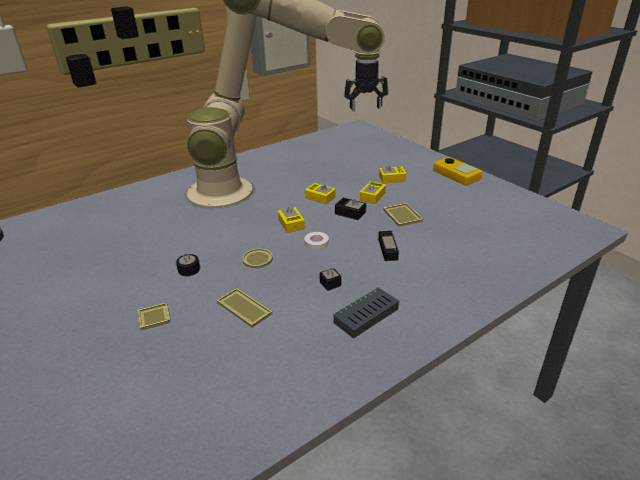

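Top view: the black adapters are wall (235,286), slim (256,198), round (449,302) and small (343,189). The trays are at (190,242), (429,212), (379,273) and (504,252). The yellow look-alikes sit around (183,301), (124,324), (239,343) and (310,311). The scene view agrees.

```bash
cat >> h.py <<'E'
def rays(c,z,T=None):
    """xy of each pixel's ray at world height z; T=world_from_camera"""
    T=np.linalg.inv(c["camera_from_world"]) if T is None else T
    v,u=np.mgrid[:480,:640]
    d=np.stack([(u-c["cx"])/c["fx"],-(v-c["cy"])/c["fy"],-np.ones(u.shape)],-1)@T[:3,:3].T
    k=(z-T[2,3])/d[...,2]; return (T[:3,3]+d*k[...,None])[...,:2]
def fit(xy):
    (x,y),(a,b),t=cv2.minAreaRect(xy.astype(np.float32))
    if a<b: a,b,t=b,a,t+90
    t=(t+90)%180-90
    return np.round([x,y,a,b,t],1)   # centre, long, short, deg of long axis
E
cat > m.py <<'E'
from h import *
c=dict(np.load("top0.npz")); hsv=cv2.cvtColor(c["color"],cv2.COLOR_RGB2HSV); w=world(c)
print("cam",np.linalg.inv(c["camera_from_world"])[:3,3], c["fx"],"table z",np.median(w[400:470,500:600,2]))
for n,u,v,z in [("wall",235,286,36),("slim",256,198,32),("round",449,302,34),("small",343,189,34)]:
    m=np.zeros((480,640),bool); m[v-26:v+27,u-26:u+27]=1
    m&=(hsv[...,1]<70)&(w[...,2]>z-9)
    k,l,st,_=cv2.connectedComponentsWithStats(m.astype(np.uint8)); i=1+st[1:,4].argmax()
    print(n,fit(rays(c,z)[l==i]),st[i,4])
for n,u,v in [("wall_t",190,242),("slim_t",429,212),("round_t",379,273),("small_t",504,252)]:
    m=np.zeros((480,640),bool); m[v-32:v+33,u-28:u+29]=1
    m&=(hsv[...,0]>15)&(hsv[...,0]<45)&(hsv[...,1]>50)
    k,l,st,_=cv2.connectedComponentsWithStats(m.astype(np.uint8)); i=1+st[1:,4].argmax()
    print(n,fit(rays(c,8)[l==i]),st[i,4])
E
python3 m.py
```

```text
cam [ 294.8056691    43.48367547 1397.16146943] 549.6277059255569 table z -0.14996410408571137
wall [395.3 265.2  88.4  60.7  24.8] 849
slim [620.9 221.5 110.6  41.5 -32.2] 669
round [ 365.  -265.1   59.6   56.4  -89.3] 466
small [ 6.463e+02  1.000e-01  4.490e+01  4.370e+01 -6.700e+00] 294
wall_t [507.5 387.6 109.5  83.9 -16.5] 1372
slim_t [ 593.2 -223.4  133.2   64.7   11.2] 1236
round_t [433.5 -95.5  81.4  81.1   0. ] 829
small_t [ 490.5 -410.9   68.8   67.3   75.7] 700
```

```bash
cat > plan.py <<'E'
import sys; from h import *
x,y,z,yaw,n=map(float,sys.argv[1:6]); n=int(n)
s=sense(); p=s["eef_pos"]; r=R.from_quat(np.roll(s["ee_rot"],-1)); M=r.as_matrix()
cur=np.degrees(np.arctan2(M[1,1],M[0,1])); d=(yaw-cur+90)%180-90
if len(sys.argv)>6: d+=float(sys.argv[6])
g=np.array([x,y,z])-p
print("cur",p.round(1),"yaw %.1f turn %.1f j6 %.2f tilt %.3f t %.1f w %.2f gf %.1f"%(cur,d,s["joints"][5],np.arccos(min(1,-M[2,2])),s["time_s"],s["grip_width"],s["grip_force"]))
for i in range(n):
    a=np.radians(cur+d*i/n); ty=np.array([np.cos(a),np.sin(a)]); tx=np.array([-ty[1],ty[0]])
    # z down: x = y cross z
    tx=np.cross([*ty,0],[0,0,-1])[:2]
    print("tx %.1f ty %.1f tz %.1f az %.4f"%(g[:2]@tx/n,g[:2]@ty/n,-g[2]/n,-np.radians(d)/n))
E
python3 plan.py 395.3 265.2 120 114.8 6
```

```text
cur [201.5 484.8 231.3] yaw 67.4 turn 47.4 j6 -0.22 tilt 0.000 t 1.1 w 1.00 gf 0.0
tx -43.9 ty -21.4 tz 18.5 az -0.1378
tx -40.5 ty -27.2 tz 18.5 az -0.1378
tx -36.4 ty -32.5 tz 18.5 az -0.1378
tx -31.6 ty -37.2 tz 18.5 az -0.1378
tx -26.2 ty -41.2 tz 18.5 az -0.1378
tx -20.3 ty -44.4 tz 18.5 az -0.1378
```

```bash
python3 -m jog '[{"tx":-43.9,"ty":-21.4,"tz":18.5,"az":-0.138},{"tx":-40.5,"ty":-27.2,"tz":18.5,"az":-0.138},{"tx":-36.4,"ty":-32.5,"tz":18.5,"az":-0.138},{"tx":-31.6,"ty":-37.2,"tz":18.5,"az":-0.138},{"tx":-26.2,"ty":-41.2,"tz":18.5,"az":-0.138}]' 40; python3 plan.py 395.3 265.2 120 114.8 2
```

```text
cur [201.5 484.8 231.3] yaw 67.4 turn 47.4 j6 -0.22 tilt 0.000 t 1.1 w 1.00 gf 0.0
tx -131.6 ty -64.2 tz 55.6 az -0.4133
tx -94.8 ty -111.7 tz 55.6 az -0.4133schema error: expected keys tx, ty, tz, ax, ay, az, jaw
```

```bash
python3 -m jog '[{"tx":-43.9,"ty":-21.4,"tz":18.5,"ax":0,"ay":0,"az":-0.138,"jaw":-1},{"tx":-40.5,"ty":-27.2,"tz":18.5,"ax":0,"ay":0,"az":-0.138,"jaw":-1},{"tx":-36.4,"ty":-32.5,"tz":18.5,"ax":0,"ay":0,"az":-0.138,"jaw":-1},{"tx":-31.6,"ty":-37.2,"tz":18.5,"ax":0,"ay":0,"az":-0.138,"jaw":-1},{"tx":-26.2,"ty":-41.2,"tz":18.5,"ax":0,"ay":0,"az":-0.138,"jaw":-1}]' 40; python3 plan.py 395.3 265.2 120 114.8 2
```

```text
time_s: 1.72
eef_pos: [364.1, 300.7, 138.4]
ee_rot: [0.0, -0.15, 0.989, 0.0]
force: [1.1, 0.1, -0.4]
grip_width: 1.0
grip_force: 0.0
cur [364.1 300.7 138.4] yaw 107.2 turn 7.6 j6 -1.43 tilt 0.001 t 1.7 w 1.00 gf 0.0
tx -9.6 ty -21.6 tz 9.2 az -0.0660
tx -8.2 ty -22.2 tz 9.2 az -0.0660
```

```bash
python3 -m jog '[{"tx":-9.6,"ty":-21.6,"tz":9.2,"ax":0,"ay":0,"az":-0.066,"jaw":-1},{"tx":-8.2,"ty":-22.2,"tz":9.2,"ax":0,"ay":0,"az":-0.066,"jaw":-1},{"tx":0,"ty":0,"tz":0,"ax":0,"ay":0,"az":0,"jaw":-1}]'; cat > wr.py <<'E'
import sys; from h import *
# wrist view: fit blob nearest to the given xy at height z. args: name x y z kind
name=sys.argv[1]; gx,gy,z=map(float,sys.argv[2:5])
s=sense(); c=capture("wrist"); save(name,c["color"])
E_=np.eye(4); E_[:3,:3]=R.from_quat(np.roll(s["ee_rot"],-1)).as_matrix(); E_[:3,3]=s["eef_pos"]
T=E_@c["mount"]
w=world({**c,"camera_from_world":np.linalg.inv(T)})
xy=rays(c,z,T); near=np.hypot(*(xy-[gx,gy]).transpose(2,0,1))<90
m=near&(abs(w[...,2]-z)<7)&(c["depth"]>0)
k,l,st,_=cv2.connectedComponentsWithStats(m.astype(np.uint8)); i=1+st[1:,4].argmax()
print("tcp",s["eef_pos"].round(1),"fit",fit(xy[l==i]),st[i])
E
python3 wr.py w1.png 395.3 265.2 36; python3 plan.py 395.3 265.2 4 114.8 2
```

```text
time_s: 2.1
eef_pos: [394.6, 265.4, 120.0]
ee_rot: [-0.001, -0.211, 0.977, -0.0]
force: [0.6, 0.7, -0.3]
grip_width: 1.0
grip_force: 0.0
tcp [394.6 265.4 120. ] fit [393.8 264.5  85.   59.   24.8] [  264   173   108   143 14283]
cur [394.2 266.2 120.4] yaw 114.4 turn 0.4 j6 -1.65 tilt 0.000 t 2.1 w 1.00 gf 0.0
tx -0.3 ty -0.7 tz 58.2 az -0.0034
tx -0.3 ty -0.7 tz 58.2 az -0.0034
```

View pics/w1.png

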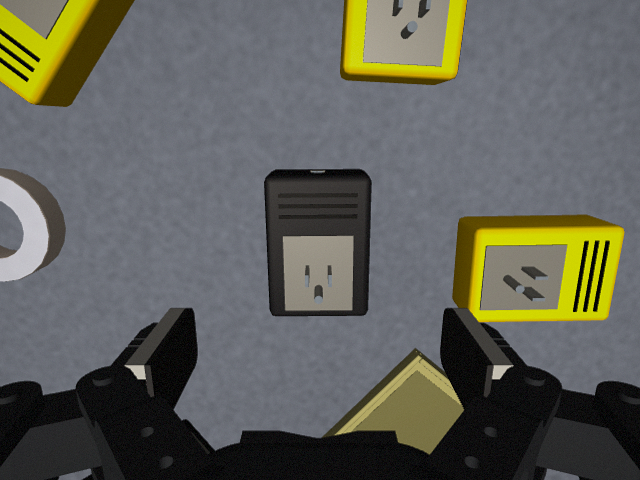

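The wrist view shows the black adapter at (318,243), centred between the fingers. Its size and pose match the top view within 1.5 mm, and the yellow one at (540,268) is clear. I'll descend and grip.

```bash
python3 -m jog '[{"tx":0,"ty":-1,"tz":45,"ax":0,"ay":0,"az":0,"jaw":-1},{"tx":0,"ty":0,"tz":45,"ax":0,"ay":0,"az":0,"jaw":-1},{"tx":0,"ty":0,"tz":26,"ax":0,"ay":0,"az":0,"jaw":-1},{"tx":0,"ty":0,"tz":0,"ax":0,"ay":0,"az":0,"jaw":1},{"tx":0,"ty":0,"tz":0,"ax":0,"ay":0,"az":0,"jaw":1}]' 40;python3 -m jog '[{"tx":0,"ty":0,"tz":0,"ax":0,"ay":0,"az":0,"jaw":1},{"tx":0,"ty":0,"tz":0,"ax":0,"ay":0,"az":0,"jaw":1},{"tx":0,"ty":0,"tz":0,"ax":0,"ay":0,"az":0,"jaw":1}]'; python3 plan.py 507.5 387.6 60 73.5 5
```

```text
time_s: 2.78
eef_pos: [395.0, 266.1, 5.8]
ee_rot: [0.001, -0.213, 0.977, 0.0]
force: [0.6, -0.1, -1.5]
grip_width: 0.693
grip_force: 44.5
time_s: 3.15
eef_pos: [395.0, 265.7, 5.4]
ee_rot: [0.001, -0.212, 0.977, 0.0]
force: [-1.8, 1.5, 7.7]
grip_width: 0.697
grip_force: 45.7
cur [395.  265.7   5.4] yaw 114.5 turn -41.0 j6 -1.65 tilt 0.002 t 3.1 w 0.70 gf 45.7
tx -30.6 ty 12.8 tz -10.9 az 0.1432
tx -28.4 ty 17.1 tz -10.9 az 0.1432
tx -25.7 ty 21.0 tz -10.9 az 0.1432
tx -22.5 ty 24.4 tz -10.9 az 0.1432
tx -18.8 ty 27.4 tz -10.9 az 0.1432
```

```bash
python3 -m jog '[{"tx":0,"ty":0,"tz":-50,"ax":0,"ay":0,"az":0,"jaw":1},{"tx":-30.6,"ty":12.8,"tz":0,"ax":0,"ay":0,"az":0.143,"jaw":1},{"tx":-28.4,"ty":17.1,"tz":0,"ax":0,"ay":0,"az":0.143,"jaw":1},{"tx":-25.7,"ty":21,"tz":0,"ax":0,"ay":0,"az":0.143,"jaw":1},{"tx":-22.5,"ty":24.4,"tz":0,"ax":0,"ay":0,"az":0.143,"jaw":1}]' 40;python3 -m jog '[{"tx":-18.8,"ty":27.4,"tz":0,"ax":0,"ay":0,"az":0.143,"jaw":1},{"tx":0,"ty":0,"tz":0,"ax":0,"ay":0,"az":0,"jaw":1}]'; python3 plan.py 507.5 387.6 9.4 73.5 1
```

```text
time_s: 3.78
eef_pos: [485.1, 363.7, 54.5]
ee_rot: [0.0, 0.074, 0.997, -0.0]
force: [0.6, -0.1, -2.2]
grip_width: 0.694
grip_force: 45.5
time_s: 4.03
eef_pos: [507.7, 388.3, 54.1]
ee_rot: [0.0, 0.143, 0.99, 0.0]
force: [-0.0, -0.5, -2.2]
grip_width: 0.694
grip_force: 45.5
cur [507.7 388.3  54.1] yaw 73.6 turn -0.1 j6 -0.81 tilt 0.001 t 4.0 w 0.69 gf 45.5
tx 0.0 ty -0.7 tz 44.7 az 0.0009
```

```bash
python3 -m jog '[{"tx":0,"ty":-0.7,"tz":30,"ax":0,"ay":0,"az":0,"jaw":1},{"tx":0,"ty":0,"tz":10,"ax":0,"ay":0,"az":0,"jaw":1},{"tx":0,"ty":0,"tz":4,"ax":0,"ay":0,"az":0,"jaw":1},{"tx":0,"ty":0,"tz":0,"ax":0,"ay":0,"az":0,"jaw":1}]';python3 plan.py 507.5 387.6 9.4 73.5 1;python3 -m jog '[{"tx":0,"ty":0,"tz":0.5,"ax":0,"ay":0,"az":0,"jaw":1},{"tx":0,"ty":0,"tz":0,"ax":0,"ay":0,"az":0,"jaw":-1},{"tx":0,"ty":0,"tz":0,"ax":0,"ay":0,"az":0,"jaw":-1},{"tx":0,"ty":0,"tz":-30,"ax":0,"ay":0,"az":0,"jaw":-1},{"tx":0,"ty":0,"tz":-60,"ax":0,"ay":0,"az":0,"jaw":-1}]'; python3 wr.py w2.png 507.5 387.6 40; python3 plan.py 620.9 221.5 110 57.8 4
```

```text
time_s: 4.53
eef_pos: [507.1, 386.7, 11.1]
ee_rot: [0.0, 0.143, 0.99, 0.0]
force: [0.3, -0.0, -1.7]
grip_width: 0.691
grip_force: 45.3
cur [507.1 386.7  11.1] yaw 73.6 turn -0.1 j6 -0.82 tilt 0.001 t 4.5 w 0.69 gf 45.3
tx -0.2 ty 1.0 tz 1.7 az 0.0013
time_s: 5.15
eef_pos: [505.8, 386.1, 99.1]
ee_rot: [-0.002, 0.143, 0.99, -0.001]
force: [0.4, 0.6, -0.6]
grip_width: 1.004
grip_force: 0.0
tcp [505.8 386.1  99.1] fit [506.3 386.8  85.   58.9 -16.3] [  262   182   120   157 17451]
cur [509.4 388.1 109.6] yaw 73.6 turn -15.8 j6 -0.82 tilt 0.011 t 5.2 w 1.00 gf 0.0
tx -38.5 ty -32.1 tz -0.1 az 0.0689
tx -40.6 ty -29.4 tz -0.1 az 0.0689
tx -42.6 ty -26.5 tz -0.1 az 0.0689
tx -44.3 ty -23.5 tz -0.1 az 0.0689
```

```bash
python3 -m jog '[{"tx":-38.5,"ty":-32.1,"tz":0,"ax":0,"ay":0,"az":0.069,"jaw":-1},{"tx":-40.6,"ty":-29.4,"tz":0,"ax":0,"ay":0,"az":0.069,"jaw":-1},{"tx":-42.6,"ty":-26.5,"tz":0,"ax":0,"ay":0,"az":0.069,"jaw":-1},{"tx":-44.3,"ty":-23.5,"tz":0,"ax":0,"ay":0,"az":0.069,"jaw":-1},{"tx":0,"ty":0,"tz":0,"ax":0,"ay":0,"az":0,"jaw":-1}]'; python3 wr.py w3.png 620.9 221.5 32; python3 plan.py 620.9 221.5 7 57.8 1
```

```text
time_s: 5.82
eef_pos: [620.0, 216.9, 99.9]
ee_rot: [0.001, 0.28, 0.96, 0.0]
force: [-0.0, 0.3, -0.1]
grip_width: 0.996
grip_force: 0.0
tcp [620.  216.9  99.9] fit [620.1 221.3 108.7  39.3 -32.1] [  287   150    79   195 14209]
cur [618.8 218.8  99.8] yaw 57.6 turn 0.2 j6 -0.84 tilt 0.000 t 5.9 w 0.99 gf 0.0
tx -0.3 ty 3.4 tz 92.8 az -0.0028
```

```bash
python3 -m jog '[{"tx":-0.5,"ty":3.2,"tz":40,"ax":0,"ay":0,"az":0,"jaw":-1},{"tx":0,"ty":0,"tz":36,"ax":0,"ay":0,"az":0,"jaw":-1},{"tx":0,"ty":0,"tz":17,"ax":0,"ay":0,"az":0,"jaw":-1},{"tx":0,"ty":0,"tz":0,"ax":0,"ay":0,"az":0,"jaw":1},{"tx":0,"ty":0,"tz":0,"ax":0,"ay":0,"az":0,"jaw":1}]' 40;python3 -m jog '[{"tx":0,"ty":0,"tz":0,"ax":0,"ay":0,"az":0,"jaw":1},{"tx":0,"ty":0,"tz":0,"ax":0,"ay":0,"az":0,"jaw":1},{"tx":0,"ty":0,"tz":0,"ax":0,"ay":0,"az":0,"jaw":1},{"tx":0,"ty":0,"tz":-45,"ax":0,"ay":0,"az":0,"jaw":1},{"tx":0,"ty":0,"tz":-40,"ax":0,"ay":0,"az":0,"jaw":1}]'; python3 plan.py 593.2 -223.4 92 101.2 9
```

```text
time_s: 6.5
eef_pos: [621.1, 222.8, 8.6]
ee_rot: [0.001, 0.277, 0.961, 0.001]
force: [0.3, 0.2, 0.3]
grip_width: 0.604
grip_force: 0.0
time_s: 7.12
eef_pos: [620.2, 222.3, 93.2]
ee_rot: [-0.0, 0.278, 0.961, -0.0]
force: [-0.4, 1.3, -2.9]
grip_width: 0.459
grip_force: 42.0
cur [620.2 222.3  93.2] yaw 57.7 turn 43.5 j6 -0.84 tilt 0.000 t 7.1 w 0.46 gf 42.0
tx -23.9 ty -43.5 tz 0.1 az -0.0843
tx -20.1 ty -45.3 tz 0.1 az -0.0843
tx -16.3 ty -46.9 tz 0.1 az -0.0843
tx -12.3 ty -48.1 tz 0.1 az -0.0843
tx -8.2 ty -48.9 tz 0.1 az -0.0843
tx -4.0 ty -49.4 tz 0.1 az -0.0843
tx 0.2 ty -49.6 tz 0.1 az -0.0843
tx 4.3 ty -49.4 tz 0.1 az -0.0843
tx 8.5 ty -48.9 tz 0.1 az -0.0843
```

```bash
python3 -m jog '[{"tx":-23.9,"ty":-43.5,"tz":0,"ax":0,"ay":0,"az":-0.084,"jaw":1},{"tx":-20.1,"ty":-45.3,"tz":0,"ax":0,"ay":0,"az":-0.084,"jaw":1},{"tx":-16.3,"ty":-46.9,"tz":0,"ax":0,"ay":0,"az":-0.084,"jaw":1},{"tx":-12.3,"ty":-48.1,"tz":0,"ax":0,"ay":0,"az":-0.084,"jaw":1},{"tx":-8.2,"ty":-48.9,"tz":0,"ax":0,"ay":0,"az":-0.084,"jaw":1}]'; python3 -m jog '[{"tx":-4,"ty":-49.4,"tz":0,"ax":0,"ay":0,"az":-0.084,"jaw":1},{"tx":0.2,"ty":-49.6,"tz":0,"ax":0,"ay":0,"az":-0.084,"jaw":1},{"tx":4.3,"ty":-49.4,"tz":0,"ax":0,"ay":0,"az":-0.084,"jaw":1},{"tx":8.5,"ty":-48.9,"tz":0,"ax":0,"ay":0,"az":-0.084,"jaw":1},{"tx":0,"ty":0,"tz":0,"ax":0,"ay":0,"az":0,"jaw":1}]'; python3 plan.py 593.2 -223.4 12.5 101.2 1
```

```text
time_s: 7.75
eef_pos: [605.0, -26.8, 92.1]
ee_rot: [0.0, 0.07, 0.998, 0.0]
force: [-0.1, 0.6, -2.5]
grip_width: 0.46
grip_force: 42.0
time_s: 8.38
eef_pos: [592.3, -226.6, 91.8]
ee_rot: [0.0, -0.095, 0.996, -0.0]
force: [0.4, 0.7, -3.2]
grip_width: 0.459
grip_force: 42.0
cur [ 592.3 -226.6   91.8] yaw 100.9 turn 0.3 j6 -2.31 tilt 0.001 t 8.4 w 0.46 gf 42.0
tx -1.5 ty 3.0 tz 79.3 az -0.0060
```

```bash
python3 -m jog '[{"tx":-1,"ty":2.5,"tz":45,"ax":0,"ay":0,"az":0,"jaw":1},{"tx":0,"ty":0,"tz":23,"ax":0,"ay":0,"az":0,"jaw":1},{"tx":0,"ty":0,"tz":9,"ax":0,"ay":0,"az":0,"jaw":1},{"tx":0,"ty":0,"tz":2.5,"ax":0,"ay":0,"az":0,"jaw":1},{"tx":0,"ty":0,"tz":0,"ax":0,"ay":0,"az":0,"jaw":1}]';python3 plan.py 593.2 -223.4 10.8 101.2 1
```

```text
time_s: 9.0
eef_pos: [594.1, -220.7, 13.4]
ee_rot: [0.001, -0.097, 0.995, -0.0]
force: [-0.1, -0.2, -3.0]
grip_width: 0.459
grip_force: 42.0
cur [ 594.1 -220.7   13.4] yaw 101.1 turn 0.1 j6 -2.30 tilt 0.002 t 9.0 w 0.46 gf 42.0
tx 1.4 ty -2.5 tz 2.6 az -0.0022
```

```bash
python3 -m jog '[{"tx":0.5,"ty":-1,"tz":1,"ax":0,"ay":0,"az":0,"jaw":1},{"tx":0,"ty":0,"tz":0.5,"ax":0,"ay":0,"az":0,"jaw":1},{"tx":0,"ty":0,"tz":0,"ax":0,"ay":0,"az":0,"jaw":1}]'
```

```text
time_s: 9.38
eef_pos: [593.9, -221.6, 12.7]
ee_rot: [0.001, -0.096, 0.995, -0.0]
force: [-2.1, 4.1, 7.3]
grip_width: 0.459
grip_force: 43.3
```

Contact with the tray floor, so I'll release, back off and check.

```bash
python3 -m jog '[{"tx":0,"ty":0,"tz":0,"ax":0,"ay":0,"az":0,"jaw":-1},{"tx":0,"ty":0,"tz":0,"ax":0,"ay":0,"az":0,"jaw":-1},{"tx":0,"ty":0,"tz":-30,"ax":0,"ay":0,"az":0,"jaw":-1},{"tx":0,"ty":0,"tz":-60,"ax":0,"ay":0,"az":0,"jaw":-1},{"tx":0,"ty":0,"tz":0,"ax":0,"ay":0,"az":0,"jaw":-1}]'; python3 wr.py w4.png 593.2 -223.4 36; python3 plan.py 365 -265.1 110 90 5
```

```text
time_s: 10.0
eef_pos: [595.3, -223.0, 106.0]
ee_rot: [0.004, -0.096, 0.995, -0.003]
force: [-0.2, 0.1, 0.1]
grip_width: 1.0
grip_force: 0.0
tcp [ 595.3 -223.   106. ] fit [ 593.1 -222.   108.6   39.3   11. ] [  284   150    78   193 13908]
cur [ 594.  -222.3  102.9] yaw 101.1 turn -11.1 j6 -2.31 tilt 0.004 t 10.1 w 1.00 gf 0.0
tx 46.6 ty 0.4 tz -1.4 az 0.0386
tx 46.6 ty -1.4 tz -1.4 az 0.0386
tx 46.5 ty -3.2 tz -1.4 az 0.0386
tx 46.3 ty -5.0 tz -1.4 az 0.0386
tx 46.1 ty -6.8 tz -1.4 az 0.0386
```

```bash
python3 -m jog '[{"tx":46.6,"ty":0.4,"tz":-1,"ax":0,"ay":0,"az":0.039,"jaw":-1},{"tx":46.6,"ty":-1.4,"tz":-1,"ax":0,"ay":0,"az":0.039,"jaw":-1},{"tx":46.5,"ty":-3.2,"tz":-1,"ax":0,"ay":0,"az":0.039,"jaw":-1},{"tx":46.3,"ty":-5,"tz":-1,"ax":0,"ay":0,"az":0.039,"jaw":-1},{"tx":46.1,"ty":-6.8,"tz":-1,"ax":0,"ay":0,"az":0.039,"jaw":-1}]'; python3 -m jog '[{"tx":0,"ty":0,"tz":0,"ax":0,"ay":0,"az":0,"jaw":-1}]'; python3 wr.py w5.png 365 -265 34; python3 plan.py 365 -265.1 5 90 1
```

```text
time_s: 10.68
eef_pos: [362.3, -264.0, 104.9]
ee_rot: [-0.001, 0.001, 1.0, 0.001]
force: [-0.2, -0.2, -0.1]
grip_width: 0.994
grip_force: 0.0
time_s: 10.8
eef_pos: [361.9, -264.3, 105.1]
ee_rot: [-0.001, 0.003, 1.0, 0.001]
force: [1.0, -0.3, 0.3]
grip_width: 1.001
grip_force: 0.0
tcp [ 361.9 -264.3  105.1] fit [ 362.4 -269.    58.9   58.7  -45.4] [ 256  203  109  105 8450]
cur [ 363.3 -264.4  105.3] yaw 89.8 turn 0.2 j6 -2.46 tilt 0.001 t 10.8 w 1.00 gf 0.0
tx -1.7 ty -0.7 tz 100.3 az -0.0037
```

View pics/w5.png

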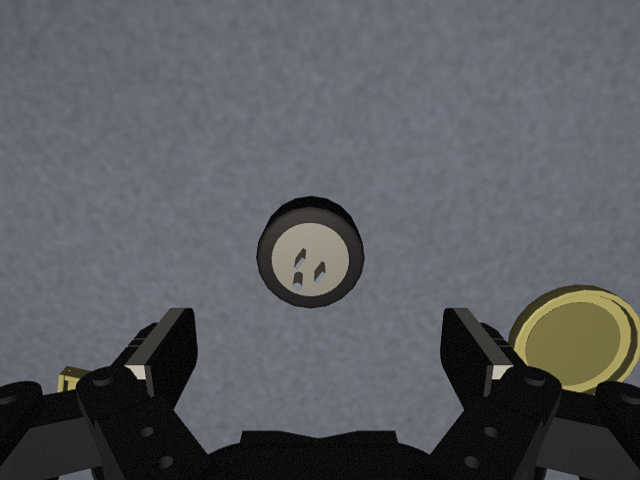

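The drum sits at (310,256), about 4 mm to the -y side of the finger centre, so I'll shift that way, descend and grip.

```bash
python3 -m jog '[{"tx":0,"ty":-4,"tz":45,"ax":0,"ay":0,"az":0,"jaw":-1},{"tx":0,"ty":0,"tz":36,"ax":0,"ay":0,"az":0,"jaw":-1},{"tx":0,"ty":0,"tz":19,"ax":0,"ay":0,"az":0,"jaw":-1},{"tx":0,"ty":0,"tz":0,"ax":0,"ay":0,"az":0,"jaw":1},{"tx":0,"ty":0,"tz":0,"ax":0,"ay":0,"az":0,"jaw":1}]' 40;python3 -m jog '[{"tx":0,"ty":0,"tz":0,"ax":0,"ay":0,"az":0,"jaw":1},{"tx":0,"ty":0,"tz":0,"ax":0,"ay":0,"az":0,"jaw":1},{"tx":0,"ty":0,"tz":-40,"ax":0,"ay":0,"az":0,"jaw":1},{"tx":0,"ty":0,"tz":-20,"ax":0,"ay":0,"az":0,"jaw":1}]'; python3 plan.py 433.5 -95.5 65 90 4
```

```text
time_s: 11.48
eef_pos: [364.8, -268.5, 6.5]
ee_rot: [0.0, 0.001, 1.0, -0.0]
force: [-0.4, -0.9, -2.2]
grip_width: 0.689
grip_force: 43.1
time_s: 11.98
eef_pos: [364.5, -268.8, 67.6]
ee_rot: [0.001, 0.001, 1.0, -0.001]
force: [0.0, -0.1, -1.8]
grip_width: 0.692
grip_force: 44.0
cur [ 364.5 -268.8   67.6] yaw 89.9 turn 0.1 j6 -2.46 tilt 0.002 t 12.0 w 0.69 gf 44.0
tx -17.2 ty 43.4 tz 0.7 az -0.0005
tx -17.2 ty 43.3 tz 0.7 az -0.0005
tx -17.2 ty 43.3 tz 0.7 az -0.0005
tx -17.2 ty 43.3 tz 0.7 az -0.0005
```

```bash
python3 -m jog '[{"tx":-17.2,"ty":43.3,"tz":0,"ax":0,"ay":0,"az":0,"jaw":1},{"tx":-17.2,"ty":43.3,"tz":0,"ax":0,"ay":0,"az":0,"jaw":1},{"tx":-17.2,"ty":43.3,"tz":0,"ax":0,"ay":0,"az":0,"jaw":1},{"tx":-17.2,"ty":43.3,"tz":0,"ax":0,"ay":0,"az":0,"jaw":1},{"tx":-1,"ty":0,"tz":0,"ax":0,"ay":0,"az":0,"jaw":1}]'; python3 plan.py 434.5 -95.5 10 90 1;  python3 -m jog '[{"tx":0,"ty":0,"tz":35,"ax":0,"ay":0,"az":0,"jaw":1},{"tx":0,"ty":0,"tz":15,"ax":0,"ay":0,"az":0,"jaw":1},{"tx":0,"ty":0,"tz":5,"ax":0,"ay":0,"az":0,"jaw":1},{"tx":0,"ty":0,"tz":0,"ax":0,"ay":0,"az":0,"jaw":1}]'; python3 plan.py 434.5 -95.5 10 90 1
```

```text
time_s: 12.6
eef_pos: [434.7, -93.0, 66.1]
ee_rot: [0.0, -0.001, 1.0, 0.0]
force: [1.1, -1.3, -0.6]
grip_width: 0.69
grip_force: 44.1
cur [434.7 -93.   66.1] yaw 90.1 turn -0.1 j6 -2.05 tilt 0.000 t 12.6 w 0.69 gf 44.1
tx 0.2 ty -2.5 tz 56.1 az 0.0022
time_s: 13.1
eef_pos: [434.4, -95.8, 11.2]
ee_rot: [0.0, 0.001, 1.0, -0.0]
force: [-0.5, 0.2, -1.7]
grip_width: 0.692
grip_force: 44.4
cur [434.4 -95.8  11.2] yaw 89.9 turn 0.1 j6 -2.05 tilt 0.000 t 13.1 w 0.69 gf 44.4
tx -0.1 ty 0.3 tz 1.2 az -0.0024
```

```bash
python3 -m jog '[{"tx":0,"ty":0,"tz":0.8,"ax":0,"ay":0,"az":0,"jaw":1},{"tx":0,"ty":0,"tz":0.5,"ax":0,"ay":0,"az":0,"jaw":1},{"tx":0,"ty":0,"tz":0,"ax":0,"ay":0,"az":0,"jaw":1}]'; python3 -m jog '[{"tx":0,"ty":0,"tz":0,"ax":0,"ay":0,"az":0,"jaw":-1},{"tx":0,"ty":0,"tz":0,"ax":0,"ay":0,"az":0,"jaw":-1},{"tx":0,"ty":0,"tz":-40,"ax":0,"ay":0,"az":0,"jaw":-1},{"tx":0,"ty":0,"tz":-60,"ax":0,"ay":0,"az":0,"jaw":-1},{"tx":0,"ty":0,"tz":0,"ax":0,"ay":0,"az":0,"jaw":-1}]'; python3 wr.py w6.png 433.5 -95.5 38; python3 plan.py 646.3 0.1 110 83.3 5
```

```text
time_s: 13.48
eef_pos: [434.6, -95.5, 10.2]
ee_rot: [0.0, 0.001, 1.0, -0.0]
force: [-1.4, -0.2, 5.1]
grip_width: 0.687
grip_force: 44.8
time_s: 14.1
eef_pos: [436.1, -96.1, 113.1]
ee_rot: [0.004, 0.001, 1.0, -0.002]
force: [-0.4, -0.1, -1.4]
grip_width: 0.999
grip_force: 0.0
tcp [436.1 -96.1 113.1] fit [432.4 -95.8  58.8  58.7  44.7] [ 267  192  107  105 8291]
cur [434.9 -95.5 110.9] yaw 89.9 turn -6.6 j6 -2.05 tilt 0.003 t 14.2 w 1.00 gf 0.0
tx -42.2 ty 19.2 tz 0.2 az 0.0231
tx -41.8 ty 20.2 tz 0.2 az 0.0231
tx -41.3 ty 21.1 tz 0.2 az 0.0231
tx -40.8 ty 22.1 tz 0.2 az 0.0231
tx -40.3 ty 23.0 tz 0.2 az 0.0231
```

```bash
python3 -m jog '[{"tx":-42.2,"ty":19.2,"tz":0,"ax":0,"ay":0,"az":0.023,"jaw":-1},{"tx":-41.8,"ty":20.2,"tz":0,"ax":0,"ay":0,"az":0.023,"jaw":-1},{"tx":-41.3,"ty":21.1,"tz":0,"ax":0,"ay":0,"az":0.023,"jaw":-1},{"tx":-40.8,"ty":22.1,"tz":0,"ax":0,"ay":0,"az":0.023,"jaw":-1},{"tx":-40.3,"ty":23,"tz":0,"ax":0,"ay":0,"az":0.023,"jaw":-1}]'; python3 -m jog '[{"tx":0,"ty":0,"tz":0,"ax":0,"ay":0,"az":0,"jaw":-1}]'; python3 wr.py w7.png 646.3 0.1 34; python3 plan.py 646.3 0.1 7 83.3 1
```

```text
time_s: 14.78
eef_pos: [646.2, 1.3, 107.5]
ee_rot: [-0.001, 0.059, 0.998, 0.0]
force: [0.3, -0.6, 0.5]
grip_width: 1.003
grip_force: 0.0
time_s: 14.9
eef_pos: [646.3, 1.8, 106.7]
ee_rot: [-0.001, 0.057, 0.998, 0.0]
force: [-0.1, -0.7, 0.3]
grip_width: 1.0
grip_force: 0.0
tcp [646.3   1.8 106.7] fit [644.8  -1.6  44.2  43.2  -7.1] [ 273  214   80   78 5671]
cur [645.1   1.1 107.1] yaw 83.4 turn -0.1 j6 -1.63 tilt 0.004 t 14.9 w 1.00 gf 0.0
tx -1.3 ty -0.8 tz 100.1 az 0.0014
```

```bash
python3 -m jog '[{"tx":0,"ty":-2.5,"tz":45,"ax":0,"ay":0,"az":0,"jaw":-1},{"tx":0,"ty":0,"tz":36,"ax":0,"ay":0,"az":0,"jaw":-1},{"tx":0,"ty":0,"tz":19,"ax":0,"ay":0,"az":0,"jaw":-1},{"tx":0,"ty":0,"tz":0,"ax":0,"ay":0,"az":0,"jaw":1},{"tx":0,"ty":0,"tz":0,"ax":0,"ay":0,"az":0,"jaw":1}]' 40;python3 -m jog '[{"tx":0,"ty":0,"tz":0,"ax":0,"ay":0,"az":0,"jaw":1},{"tx":0,"ty":0,"tz":0,"ax":0,"ay":0,"az":0,"jaw":1},{"tx":0,"ty":0,"tz":0,"ax":0,"ay":0,"az":0,"jaw":1},{"tx":0,"ty":0,"tz":-50,"ax":0,"ay":0,"az":0,"jaw":1},{"tx":0,"ty":0,"tz":-50,"ax":0,"ay":0,"az":0,"jaw":1}]'; python3 plan.py 490.5 -410.9 105 75.7 9
```

```text
time_s: 15.58
eef_pos: [646.0, -2.4, 11.1]
ee_rot: [0.001, 0.058, 0.998, -0.0]
force: [-0.6, 0.1, -0.5]
grip_width: 0.604
grip_force: 0.0
time_s: 16.2
eef_pos: [645.1, -2.0, 111.1]
ee_rot: [-0.0, 0.058, 0.998, 0.0]
force: [-0.6, 0.4, 0.2]
grip_width: 0.506
grip_force: 42.0
cur [645.1  -2.  111.1] yaw 83.3 turn -7.6 j6 -1.64 tilt 0.000 t 16.2 w 0.51 gf 42.0
tx 11.8 ty -47.1 tz 0.7 az 0.0148
tx 11.1 ty -47.3 tz 0.7 az 0.0148
tx 10.4 ty -47.4 tz 0.7 az 0.0148
tx 9.7 ty -47.6 tz 0.7 az 0.0148
tx 9.0 ty -47.7 tz 0.7 az 0.0148
tx 8.3 ty -47.9 tz 0.7 az 0.0148
tx 7.6 ty -48.0 tz 0.7 az 0.0148
tx 6.8 ty -48.1 tz 0.7 az 0.0148
tx 6.1 ty -48.2 tz 0.7 az 0.0148
```

```bash
python3 -m jog '[{"tx":11.8,"ty":-47.1,"tz":0,"ax":0,"ay":0,"az":0.015,"jaw":1},{"tx":11.1,"ty":-47.3,"tz":0,"ax":0,"ay":0,"az":0.015,"jaw":1},{"tx":10.4,"ty":-47.4,"tz":0,"ax":0,"ay":0,"az":0.015,"jaw":1},{"tx":9.7,"ty":-47.6,"tz":0,"ax":0,"ay":0,"az":0.015,"jaw":1},{"tx":9,"ty":-47.7,"tz":0,"ax":0,"ay":0,"az":0.015,"jaw":1}]'; python3 -m jog '[{"tx":8.3,"ty":-47.9,"tz":0,"ax":0,"ay":0,"az":0.015,"jaw":1},{"tx":7.6,"ty":-48,"tz":0,"ax":0,"ay":0,"az":0.015,"jaw":1},{"tx":6.8,"ty":-48.1,"tz":0,"ax":0,"ay":0,"az":0.015,"jaw":1},{"tx":6.1,"ty":-48.2,"tz":0,"ax":0,"ay":0,"az":0.015,"jaw":1},{"tx":0,"ty":0,"tz":0,"ax":0,"ay":0,"az":0,"jaw":1}]'; python3 plan.py 490.5 -410.9 14 75.7 1
```

```text
time_s: 16.82
eef_pos: [558.5, -230.5, 110.2]
ee_rot: [0.0, 0.096, 0.995, -0.0]
force: [0.2, -0.1, 0.1]
grip_width: 0.504
grip_force: 42.2
time_s: 17.45
eef_pos: [488.6, -413.6, 109.8]
ee_rot: [0.0, 0.128, 0.992, -0.0]
force: [0.9, 0.7, -1.7]
grip_width: 0.504
grip_force: 42.1
cur [ 488.6 -413.6  109.8] yaw 75.3 turn 0.4 j6 -2.20 tilt 0.001 t 17.4 w 0.50 gf 42.1
tx -1.1 ty 3.1 tz 95.8 az -0.0062
```

```bash
python3 -m jog '[{"tx":-1,"ty":2,"tz":45,"ax":0,"ay":0,"az":0,"jaw":1},{"tx":0,"ty":0,"tz":36,"ax":0,"ay":0,"az":0,"jaw":1},{"tx":0,"ty":0,"tz":11,"ax":0,"ay":0,"az":0,"jaw":1},{"tx":0,"ty":0,"tz":2,"ax":0,"ay":0,"az":0,"jaw":1},{"tx":0,"ty":0,"tz":0,"ax":0,"ay":0,"az":0,"jaw":1}]'; python3 plan.py 490.5 -410.9 14 75.7 1
```

```text
time_s: 18.08
eef_pos: [492.2, -409.4, 17.0]
ee_rot: [0.001, 0.125, 0.992, -0.001]
force: [-0.4, -0.7, -0.4]
grip_width: 0.509
grip_force: 42.1
cur [ 492.2 -409.4   17. ] yaw 75.6 turn 0.1 j6 -2.20 tilt 0.002 t 18.1 w 0.51 gf 42.1
tx 1.3 ty -1.9 tz 3.0 az -0.0019
```

```bash
python3 -m jog '[{"tx":0.5,"ty":-1,"tz":1,"ax":0,"ay":0,"az":0,"jaw":1},{"tx":0,"ty":0,"tz":0.7,"ax":0,"ay":0,"az":0,"jaw":1},{"tx":0,"ty":0,"tz":0,"ax":0,"ay":0,"az":0,"jaw":1}]'
```

```text
time_s: 18.45
eef_pos: [491.1, -410.4, 15.4]
ee_rot: [0.001, 0.126, 0.992, -0.001]
force: [-2.6, 1.2, 7.7]
grip_width: 0.507
grip_force: 43.0
```

Contact again, so I'll release, retreat and check everything.

```bash
python3 -m jog '[{"tx":0,"ty":0,"tz":0,"ax":0,"ay":0,"az":0,"jaw":-1},{"tx":0,"ty":0,"tz":0,"ax":0,"ay":0,"az":0,"jaw":-1},{"tx":0,"ty":0,"tz":-40,"ax":0,"ay":0,"az":0,"jaw":-1},{"tx":0,"ty":0,"tz":-60,"ax":0,"ay":0,"az":0,"jaw":-1},{"tx":0,"ty":0,"tz":0,"ax":0,"ay":0,"az":0,"jaw":-1}]'; python3 wr.py w8.png 490.5 -410.9 38; python3 -m jog '[{"tx":50,"ty":0,"tz":-40,"ax":0,"ay":0,"az":0,"jaw":-1},{"tx":50,"ty":0,"tz":-40,"ax":0,"ay":0,"az":0,"jaw":-1},{"tx":30,"ty":0,"tz":0,"ax":0,"ay":0,"az":0,"jaw":-1},{"tx":0,"ty":0,"tz":0,"ax":0,"ay":0,"az":0,"jaw":-1}]'
python3 - <<'E'
from h import *
c=capture("top"); save("top1.png",c["color"][100:350,100:560].repeat(1,0))
a=dict(np.load("top0.npz")); print(sense()["time_s"])
for n,u,v in [("tape",310,258),("switch",345,135)]:
    s=np.s_[v-22:v+23,u-36:u+37]; d=np.abs(c["color"][s].astype(int)-a["color"][s]).sum(-1); print(n,(d>60).sum())
E
```

```text
time_s: 19.08
eef_pos: [492.3, -411.7, 119.0]
ee_rot: [0.003, 0.126, 0.992, -0.003]
force: [-0.1, 0.1, -0.4]
grip_width: 1.003
grip_force: 0.0
tcp [ 492.3 -411.7  119. ] fit [ 489.8 -410.4   43.7   43.3  -14.3] [ 282  207   78   75 5327]
time_s: 19.62
eef_pos: [365.9, -377.7, 191.3]
ee_rot: [-0.001, 0.126, 0.992, 0.001]
force: [-0.1, 0.7, -0.5]
grip_width: 0.998
grip_force: 0.0
19.675
tape 0
switch 0
```

View pics/top1.png

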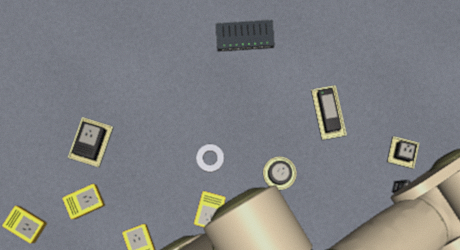

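In this crop all four black adapters lie inside their trays: wall (91,140), slim (328,108), round (280,172) and small (404,150). The tape and the switch have not moved.

```bash
python3 -c "from rig import finish_job; print(finish_job())"
```

```text
the job is handed in; nothing more can be done
None
```

All four black adapters are flat in their own trays, each measured within about 2 mm of its tray's centre and lined up with it; the tape roll and network switch did not move, and I handed the job in after about 20 s of robot time (no verdict was returned).

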